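# Lever a heavy carving base up onto its spring bolts

### The arm

A 6-joint arm with a two-finger parallel gripper is mounted at the origin on the work surface. World frame = base frame: x ahead of the robot, y to its left, z up, the work surface at z = 0. Lengths are in mm, angles in rad, forces in N, time in s.
With the tool pointing down it reaches from about 350 to 975 mm from the base axis. Payload 4.9 kg.
Tool frame: the origin (TCP) lies on the centre line of the jaws, within the pads' length; the fingertips stand 22 mm ahead of it and the grasp point (between the pads) lies 3 mm ahead of it; z points along the fingers, y is the line along which they close (so a half turn about z gives the same grasp; the last joint's range is limited). The gripper opens to 85 mm and grips with 20 to 120 N. Pads are 22 mm wide; open, the fingers measure 114 mm over their backs; the gripper's body (76 mm by 85 mm) begins 54 mm behind the grasp point. The pads swing forward as they close: fully open they stand 13 mm farther back than shut.
Start: joints at [-1.445, 0.053, 1.613, -0, 1.476, -0.119], TCP at [151.472, -606.348, 227.904] pointing down, gripper open.
Joint ranges: [-3.01, 3.01], [-1.01, 2.22], [0.06, 2.58], [-1.02, 4.17], [0.09, 2.62], [-3.14, 3.14]. Speed limits (rad/s): [2.57, 2.57, 3.14, 3.14, 3.14, 3.14].

### API

Orientations are given as a rotation vector (axis times angle).
In Python, from station import sense, viewer, job, nets gives the robot as it stands.
- The arm moves only by the tool play_rows, never from a script. Its argument "series" is a list of rows, each a list of 6 numbers: the shift along the world's x, y, z each as a share of 8 cm, from -1 to 1, then the turn, a rotation vector about the world's x, y, z each as a share of 360 degrees, from -1 to 1. A call has 1 to 8 rows; each row is the pose to reach, as a shift and turn from the pose commanded when the call began, turning the shorter way round; what a row does not reach only later rows make up. A row lasts 1/12 s, in which the tool goes at most 41.7 mm and 7.16 degrees, less where a joint would pass 70% of its speed; a pose out of reach is approached as far as the arm can. A call with a number of a shift or a turn outside -1 to 1 is refused whole. A call with a gripper value outside its range is refused whole. "grip" is the opening, from -1 (shut) to 1 (fully open), so that 0 is half open, set as the call begins (left out, the last holds). The fingers move at their own pace and stop on an object; "squeeze" is the grip in N (left out, the last holds). Time passes only in rows, so rows that repeat a pose let the fingers close. It gives the time, the measured TCP pose, the force, the opening and the grip force at its end, in the units of the state.
- sense(): the state, without advancing time (a new reading comes with each control period).
- viewer.grab_frame(name): name is "scene" or "top" or "wrist"; returns a dict with "pixels" (420x560x3 uint8, blue, green, red), "camera_matrix" (3x3 intrinsics, pixels), "T" (4x4, takes a point from camera to world coordinates). Camera axes: x right, y up, looking along -z (the intrinsics and any distortion apply to the point x, -y, -z); pixel columns grow to the right and rows downward; lengths in mm; the calibration is good to about 2 mm. A picture is of the moment at which its call begins. There is no depth.
- job.finish_job(): hands the job in; it is judged then, once.
Trained networks look in a picture, given as the dict that the camera call returned (one of the last four; its "shot" number tells which), for a name from the list of things; names that differ only in an ending like _2 or _b are one class to them, and where a whole thing is asked for, a point or a joint stands for the part that bears it (a point fixed in the world has none). Each returns a list of dicts, best first, with "conf" (0 to 1); they miss things now and then, are a little off and sometimes report something else, mostly with a low value. They report only what shows in the picture. A call takes as long as a camera call.
- nets.recognise(picture, thing): "location" ([row, column] in pixels, amid what is visible of it).
- nets.silhouettes(picture, thing): "mask" (420x560 bool, what is visible of it) and "location" ([row, column] in pixels, amid what is visible of it).
- nets.tip_of(picture, thing): "location" ([row, column] in pixels: a listed point, or the origin of a listed thing).
The state is a dict: "clock": time; "joint_pos": joint angles; "qd": joint speeds; "joint_efforts": joint torques, N m; "ee_pos": TCP position; "tool_rot": TCP orientation; "wrist_force": force on the tool from outside, world axes, zero at the start; "ft_torque": the same for the moment, N m; "opening": opening from 0.0 (shut) to 1.0 (fully open); "finger_force": force on a finger pad.
Only numpy, scipy, OpenCV 4.12 (cv2) and the standard library are available. Lean on these libraries where they do the work, as an engineer would, in place of code of your own. Each camera call takes 0.05 s, during which the arm holds its last target. There are 200 camera calls.

### The job

Lift the pry bar up off its two hooks, put its thin tip under the front lip of the heavy steel carving base and, prying over the fulcrum block, lever the front of the base up until both spring bolts snap out under it, and no more than a few millimetres beyond that. Then let the base down onto the bolts, draw the bar out and leave it lying flat on the bench, clear of the base, cradle, fulcrum and rack. Raise the base only with the bar, never by touching it with the gripper, and leave the gouges and the mallet where they are.

Things in the scene. Friction and masses are not known exactly. Their poses are not given: they have to be found in the camera images.
- bar_grip (a point): Pry bar, 200 mm, 0.22 kg, flat underside, hanging level in two hooks. This point: centre of the orange handle's (80 long, 22 wide, 16 thick) cross-section, 28 mm from its free end, 8 mm above the underside. Own +y runs along the bar to its tip, +z up. Along +y from here: shaft (16 wide, 10 thick) from 52 mm, thin tip from 142 mm, hooks bear at 34 and 117 mm, balance at about 65 mm.
- bar_tip (a point): Middle of the pry bar's thin end, on the underside, 172 mm along own +y from bar_grip and 8 mm lower. The tip is bright steel, 20 mm wide, 5 mm thick and 30 mm long. All underside faces of the bar are flush.
- rack: Fixed wooden-footed rack with two upturned hooks of 8 mm wire holding the bar's underside 100 mm up. Origin on the bench under the bar's middle; own +y towards the bar's tip. Hook posts (122 mm high) 60 mm to own +x of the bar, hook ends (118 mm high) 26 mm to own -x: the bar comes out straight up. Foot: own x 15 to 85, y -71 to 79, 16 mm high.
- base_lip (a point): Middle of the lower front edge of the loose steel base (about 3.2 kg; plate 150 wide along own x, 160 deep, 18 thick; walnut carving on top to 72 mm above the bench). Own -y points out of the front, to the fulcrum. The edge is 20 mm above the bench; the gap below is 25 mm deep, to the front foot. The bolts snap out at 31 to 34 mm; it then rests at about 32; above 38 mm it is over-tipped.
- base: The same base; origin on the bench under its centre, same axes. It stands on two 20 mm high feet and pivots on the rear foot's far lower edge, 160 mm behind the lip, against the cradle's stop. Raising it takes 13 to 25 N at the lip.
- cradle: Fixed cradle round the base: a 12 mm high stop behind its rear foot and two green bolt housings (46 by 44, 48 mm high) beside its front corners, at own x = +-104 mm, own y = -65 mm. Origin on the bench under the centre of the base as it starts; own -y points out of the front, to the fulcrum.
- fulcrum: Fulcrum block fixed to the bench, wood, 34 mm wide, with a screw-set steel saddle: rounded (8 mm radius), 70 mm long along own x, over the block's middle. Origin on the bench under it, 38 to 52 mm in front of the lip. The saddle's top is 25 to 36 mm above the bench, set differently each time and not told: feel for it. It does not move under load.
- bolt_right (a joint): Brass spring bolt, 16 wide, 9 high, top 30 mm above the bench, in the housing at the cradle's own +x. A spring (about 3 N) pushes it against the base's side: 0 to 0.003 m while held back, about 0.012 m once it has snapped out under the raised base. Its red tail knob is drawn in then.
- bolt_left (a joint): The same kind of bolt in the housing at the cradle's own -x; same values.
- gouge_a: Carving gouge lying on the bench, 200 mm long, bystander. Origin on the bench, near its middle; own +x towards the blade.
- gouge_b: Second, equal gouge lying near the first, bystander.
- mallet: Round wooden carver's mallet standing on its head, 84 mm diameter, 216 mm high, bystander. Origin at the centre of its underside.

How it is judged:
By the outcome, as a careful person would: the job done as asked, in the order asked, and still so for the second after the job is handed in, with the robot touching nothing.
It also fails if it takes over 64 s, if anything falls off the work surface, if the arm or the gripper's body presses on something with over 40 N, if the wrist force passes 120 N, or if a joint passes its speed limit or range.

## Working session

There is one attempt and no reset: what is moved stays moved. The work goes in short steps, Python scripts to look and compute and a tool call to move; the robot and the scene stay as the last step left them, time stands still between calls to the robot, and variables do not carry over. Pictures are saved under pics/ and viewed, at most 12 in all, crops included, and the job is handed in when it is done.

Besides the shell and the picture viewer there is one more tool, called as name([rows], argument=value, ...), one row to a line, values as JSON. play_rows: Moves the arm, as the interface text tells. Shift numbers are shares of 8 cm and turn numbers shares of 360 degrees, none past 1 either way. Its arguments: {"type":"object","properties":{"series":{"type":"array"},"grip":{"type":"number"},"squeeze":{"type":"number"}},"required":["series"]}

```bash
mkdir -p pics; ls; cat > h.py <<'E'
import numpy as np, cv2
from station import sense, viewer, job, nets
def ray(p,rc):
    K=np.array(p["camera_matrix"]);T=np.array(p["T"])
    d=np.linalg.inv(K)@[rc[1],rc[0],1.]
    d=np.array([d[0],-d[1],-d[2]])
    return T[:3,3],T[:3,:3]@d
def at_z(p,rc,z):
    o,d=ray(p,rc); return o+d*(z-o[2])/d[2]
def tri(obs):
    A=np.zeros((3,3));b=np.zeros(3)
    for p,rc in obs:
        o,d=ray(p,rc);d=d/np.linalg.norm(d);M=np.eye(3)-np.outer(d,d);A+=M;b+=M@o
    x=np.linalg.solve(A,b)
    r=[np.linalg.norm(np.cross(x-ray(p,rc)[0],ray(p,rc)[1]/np.linalg.norm(ray(p,rc)[1]))) for p,rc in obs]
    return x,r
def proj(p,X):
    K=np.array(p["camera_matrix"]);T=np.array(p["T"])
    c=T[:3,:3].T@(np.array(X)-T[:3,3]);u=K@[c[0],-c[1],-c[2]];return u[1]/u[2],u[0]/u[2]
E
python3 - <<'E'
from h import *
s=sense();print(s)
P={n:viewer.grab_frame(n) for n in("scene","top","wrist")}
print({k:v for k,v in P["top"].items() if k!="pixels"})
for n,p in P.items():
    cv2.imwrite(f"pics/{n}0.png",p["pixels"])
for t in["bar_grip","bar_tip","rack","base_lip","base","cradle","fulcrum","gouge_a","mallet","bolt_left"]:
    for n,p in P.items():
        r=nets.tip_of(p,t)
        print(t,n,[(round(x["conf"],2),np.round(x["location"],1).tolist()) for x in r[:2]])
E
```

```text
pics
{'clock': 0.0, 'joint_pos': array([-1.44498565e+00,  5.33662625e-02,  1.61426817e+00,  5.82905398e-06,
        1.47596744e+00, -1.19002986e-01]), 'qd': array([-1.34215661e-03,  7.10190364e-04, -7.48002152e-05, -1.01912707e-03,
       -8.13858135e-04,  9.90847524e-04]), 'joint_efforts': array([ 4.84518150e-04, -3.93687236e+01, -3.70177674e+01,  1.75845565e-05,
        7.17350253e-03, -1.05603453e-05]), 'ee_pos': array([ 151.40788286, -605.75497167,  226.67260245]), 'tool_rot': array([-3.11609201e+00, -3.83346601e-01,  1.62757630e-06]), 'wrist_force': array([-0.0321056 ,  0.95301979, -0.94265197]), 'ft_torque': array([-0.02554151,  0.00779656,  0.05480128]), 'finger_force': 0.0, 'opening': 0.9970988870789536}
{'camera_matrix': array([[505.03588906,   0.        , 279.67861083],
       [  0.        , 505.03588906, 210.95625452],
       [  0.        ,   0.        ,   1.        ]]), 'T': array([[-2.61180051e-02,  9.87500019e-01, -1.55439902e-01,
         3.92620919e+02],
       [-9.99363910e-01, -2.95697205e-02, -1.99350866e-02,
        -3.76884564e+01],
       [-2.42822128e-02,  1.54
[... 582 characters left out ...]
p wrist []
base scene [(0.69, [307.6, 385.0]), (0.2, [167.0, 265.6])]
base top [(0.71, [246.5, 198.6])]
base wrist []
cradle scene []
cradle top []
cradle wrist []
fulcrum scene [(0.72, [267.2, 333.4])]
fulcrum top [(0.81, [237.3, 244.2]), (0.75, [220.9, 372.2])]
fulcrum wrist []
gouge_a scene [(0.9, [286.2, 253.9]), (0.83, [296.4, 217.0])]
gouge_a top [(0.73, [151.6, 277.8]), (0.66, [180.5, 268.2])]
gouge_a wrist []
mallet scene [(0.76, [390.4, 326.2]), (0.34, [167.9, 266.6])]
mallet top [(0.68, [175.7, 175.7])]
mallet wrist []Traceback (most recent call last):
  File "<stdin>", line 9, in <module>
ValueError: it knows: bar_grip, bar_tip, base, base_lip, cradle, fulcrum, gouge, mallet, rack
```

View pics/scene0.png

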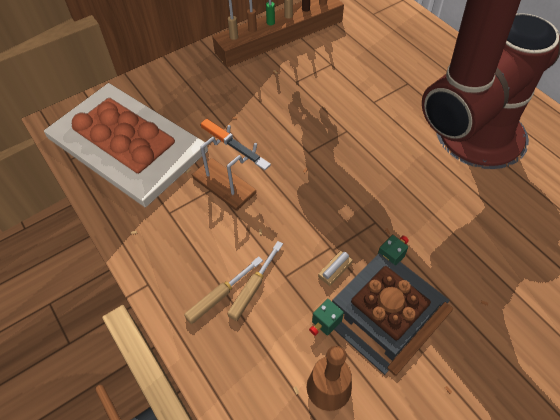

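View pics/top0.png

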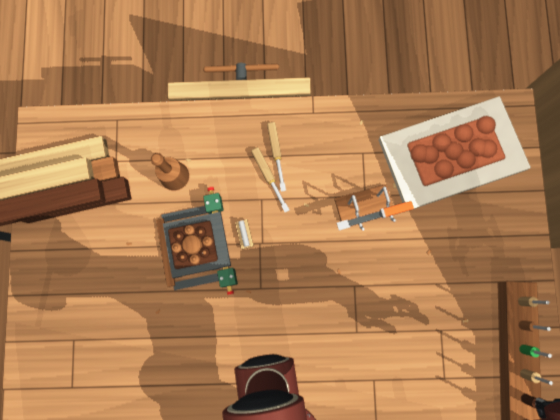

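```bash
python3 - <<'E'
from h import *
P={n:viewer.grab_frame(n) for n in("scene","top")}
S,T=P["scene"],P["top"]
for n,s,t in[("grip",(125.7,211.9),(205.7,403)),("tip",(166.4,266.8),(227.2,341.7)),("rack",(169.4,240.4),(221.5,371.5)),("lip",(278.4,356.1),(238.3,229.4)),("base",(307.6,385),(246.5,198.6)),("fulc",(267.2,333.4),(237.3,244.2))]:
    x,r=tri([(S,s),(T,t)]);print(n,x.round(1),np.round(r,1))
for n,t,z in[("lip",(238.3,229.4),20),("base",(246.5,198.6),0),("fulc",(237.3,244.2),0),("grip",(205.7,403),108),("tip",(227.2,341.7),100)]:
    print(n,at_z(T,t,z).round(1))
E
```

```text
grip [ 597.3 -326.3  117.6] [0.9 0.9]
tip [ 550.2 -170.9   91.1] [0.4 0.4]
rack [ 572.9 -261.6    4.3] [2.2 2.2]
lip [536.  133.3  13.3] [3.4 3.4]
base [520.3 218.1  -3.5] [1.3 1.3]
fulc [546.   86.4  -1.7] [6.7 6.7]
lip [537.5 129.9  20. ]
base [519.1 218.4   0. ]
fulc [541.2  91.1   0. ]
grip [ 599.5 -329.1  108. ]
tip [ 549.5 -170.3  100. ]
```

Scene view: bar in the hooks (row 125, col 212 to row 166, col 267), fulcrum at about (267, 335), base at about (305, 388) between green housings. In the top view the bar runs (207, 405)–(227, 341), already nearly aligned with the fulcrum (236, 244) and base (245, 195). I'll move above the handle.

play_rows([
  [0.31,0.19,0,0,0,0.0143],
  [0.62,0.38,0,0,0,0.0287],
  [0.93,0.58,0,0,0,0.043],
], grip=1)

```text
clock: 1.85
ee_pos: [226.3, -559.6, 227.9]
tool_rot: [3.037, 0.805, 0.0]
wrist_force: [0.5, 0.5, -0.6]
opening: 0.997
finger_force: 0.0
```

play_rows([
  [0.31,0.19,0,0,0,0.0143],
  [0.62,0.38,0,0,0,0.0287],
  [0.93,0.58,0,0,0,0.043],
])

```text
clock: 2.1
ee_pos: [301.3, -512.8, 228.0]
tool_rot: [2.9, 1.208, 0.0]
wrist_force: [0.1, 0.1, 1.0]
opening: 1.003
finger_force: 0.0
```

play_rows([
  [0.31,0.19,0,0,0,0.0143],
  [0.62,0.38,0,0,0,0.0287],
  [0.93,0.58,0,0,0,0.043],
])

```text
clock: 2.35
ee_pos: [375.8, -466.3, 228.1]
tool_rot: [2.71, 1.588, -0.0]
wrist_force: [1.1, -0.5, -0.0]
opening: 1.0
finger_force: 0.0
```

play_rows([
  [0.31,0.19,0,0,0,0.0143],
  [0.62,0.38,0,0,0,0.0287],
  [0.93,0.58,0,0,0,0.043],
])

```text
clock: 2.6
ee_pos: [450.2, -419.9, 228.1]
tool_rot: [2.472, 1.938, -0.0]
wrist_force: [-0.2, -0.2, 0.1]
opening: 1.0
finger_force: 0.0
```

play_rows([
  [0.31,0.19,0,0,0,0.0143],
  [0.62,0.38,0,0,0,0.0287],
  [0.93,0.58,0,0,0,0.043],
])

```text
clock: 2.85
ee_pos: [524.6, -373.5, 228.0]
tool_rot: [2.188, 2.254, -0.0]
wrist_force: [0.4, 0.0, -0.2]
opening: 1.002
finger_force: 0.0
```

play_rows([
  [0.31,0.19,0,0,0,0.0143],
  [0.62,0.38,0,0,0,0.0287],
  [0.93,0.58,0,0,0,0.043],
  [0.93,0.58,0,0,0,0.043],
])

```text
clock: 3.18
ee_pos: [601.3, -324.7, 227.7]
tool_rot: [1.861, 2.53, 0.003]
wrist_force: [-0.8, 0.3, -0.0]
opening: 0.999
finger_force: 0.0
```

```bash
python3 - <<'E'
from h import *
s=sense();print(s["clock"],s["ee_pos"],s["tool_rot"],s["joint_pos"])
W=viewer.grab_frame("wrist");S=viewer.grab_frame("scene")
cv2.imwrite("pics/w1.png",W["pixels"])
for p in(W,S):
  for t,z in(("bar_grip",108),("bar_tip",100),("rack",0)):
    for x in nets.tip_of(p,t)[:2]: print(t,round(x["conf"],2),np.round(x["location"],1),at_z(p,x["location"],z).round(1))
m=nets.silhouettes(W,"bar_grip")
for x in m[:2]:
    k=x["mask"].astype(np.uint8);c=cv2.findContours(k,0,2)[0];r=cv2.minAreaRect(max(c,key=cv2.contourArea))
    b=cv2.boxPoints(r);print(x["conf"],[at_z(W,(q[1],q[0]),112).round(1).tolist() for q in b])
E
```

```text
3.1833 [ 601.28685204 -324.71068321  227.66045732] [1.86148045 2.53012902 0.00329876] [-0.6048176   0.18718895  1.4673699   0.00209313  1.48650571 -0.90718427]
bar_grip 0.57 [198.6 280.5] [ 598.3 -325.7  108. ]
rack 0.8 [113.1 282.3] [ 578.9 -259.7    0. ]
bar_grip 0.88 [124.1 211.1] [ 592.  -339.4  108. ]
bar_tip 0.88 [168.9 267.5] [ 556.4 -157.8  100. ]
rack 0.91 [171.  238.7] [ 576.  -261.1    0. ]
0.68 [[591.3, -357.0, 112.0], [547.6, -183.6, 112.0], [567.8, -177.9, 112.0], [616.5, -350.2, 112.0]]
```

View pics/w1.png

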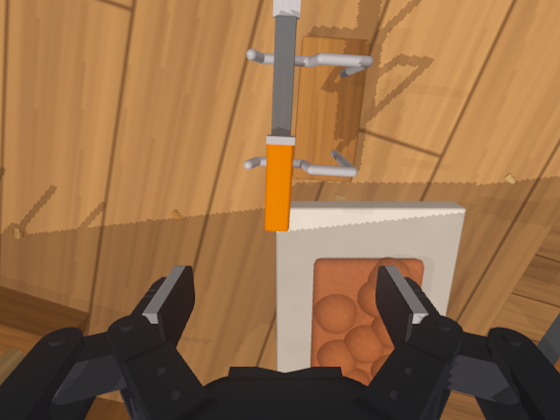

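The wrist view shows the handle (rows 135–230, cols 265–293) with its free end at (230, 278) and the shaft running up to (15, 287). The axis is close to the image vertical, and the hooks are at rows 60 and 163. Next I'll work out the grasp offset.

```bash
python3 - <<'E'
from h import *
W=viewer.grab_frame("wrist")
im=W["pixels"].astype(int);B,G,R=im[...,0],im[...,1],im[...,2]
m=((R>200)&(G>90)&(G<180)&(B<40)).astype(np.uint8);m[:130]=0;m[235:]=0
k=max(cv2.findContours(m,0,1)[0],key=cv2.contourArea)
b=cv2.boxPoints(cv2.minAreaRect(k));print(b.round(1).tolist())
w=np.array([at_z(W,(q[1],q[0]),116) for q in b]);print(w.round(1).tolist())
L=lambda i,j:np.linalg.norm(w[i]-w[j]);print(L(0,1),L(1,2))
i=np.argsort(b[:,1]);e=w[i[2:]].mean(0);f=w[i[:2]].mean(0);d=(f-e)/np.linalg.norm(f-e)
print("end",e,"front",f,"dir",d,"ang",np.degrees(np.arctan2(d[1],d[0])),"grip",e+28*d)
from scipy.spatial.transform import Rotation as Ro
s=sense();M=Ro.from_rotvec(s["tool_rot"]).as_matrix();print("toolx ang",np.degrees(np.arctan2(M[1,0],M[0,0])),s["ee_pos"])
E
```

```text
[[270.6000061035156, 226.89999389648438], [273.1000061035156, 140.6999969482422], [298.1000061035156, 141.5], [295.6000061035156, 227.60000610351562]]
[[592.6, -354.9, 116.0], [573.9, -282.7, 116.0], [593.3, -277.4, 116.0], [613.8, -349.2, 116.0]]
74.66419431185865 20.118236826074554
end [ 603.17625533 -352.09832979  116.        ] front [ 583.61578766 -280.02043031  116.        ] dir [-0.26190656  0.96509323  0.        ] ang 105.1832210421608 grip [ 595.84287153 -325.07571922  116.        ]
toolx ang 106.83339697946484 [ 597.32714707 -328.54108812  228.07133985]
```

play_rows([
  [0,0.01,-0.3,0,0,-0.003],
  [-0.01,0.02,-0.675,0,0,-0.005],
])

```text
clock: 3.85
ee_pos: [598.9, -328.1, 177.8]
tool_rot: [1.907, 2.486, 0.001]
wrist_force: [0.5, -0.1, -0.5]
opening: 0.998
finger_force: 0.0
```

play_rows([
  [0,0,-0.3,0,0,0],
  [0,0,-0.5,0,0,0],
  [0,0,-0.675,0,0,0],
  [0,0,-0.675,0,0,0],
])

```text
clock: 4.18
ee_pos: [595.0, -325.3, 115.8]
tool_rot: [-1.907, -2.489, 0.0]
wrist_force: [-0.5, 0.5, -0.2]
opening: 1.001
finger_force: 0.0
```

play_rows([
  [0,0,0,0,0,0],
  [0,0,0,0,0,0],
  [0,0,0,0,0,0],
  [0,0,0,0,0,0],
  [0,0,0,0,0,0],
  [0,0,0,0,0,0],
  [0,0,0,0,0,0],
  [0,0,0,0,0,0],
], grip=-1, squeeze=80)

```text
clock: 4.85
ee_pos: [597.1, -326.3, 120.1]
tool_rot: [1.91, 2.494, 0.0]
wrist_force: [-0.2, -0.3, 0.0]
opening: 0.001
finger_force: 0.0
```

It closed fully, so the handle was missed. I'll look.

```bash
python3 - <<'E'
from h import *
s=sense();print(s["ee_pos"],s["tool_rot"],s["opening"],s["wrist_force"])
W=viewer.grab_frame("wrist");S=viewer.grab_frame("scene");T=viewer.grab_frame("top")
c=cv2.resize(S["pixels"][70:230,140:340],(800,640))[:600]
w=cv2.resize(W["pixels"],(400,300));c2=cv2.resize(S["pixels"][80:220,150:336],(400,300));c3=cv2.resize(T["pixels"][140:290,320:520],(400,300))
cv2.imwrite("pics/m2.png",np.vstack([np.hstack([w,c2]),np.hstack([c3,c3*0])]))
E
```

```text
[ 597.14382976 -326.34657233  120.08155077] [1.90999106e+00 2.49404502e+00 5.26145591e-05] 0.000718530455204171 [-0.20800505 -0.25002826  0.03652954]
```

View pics/m2.png

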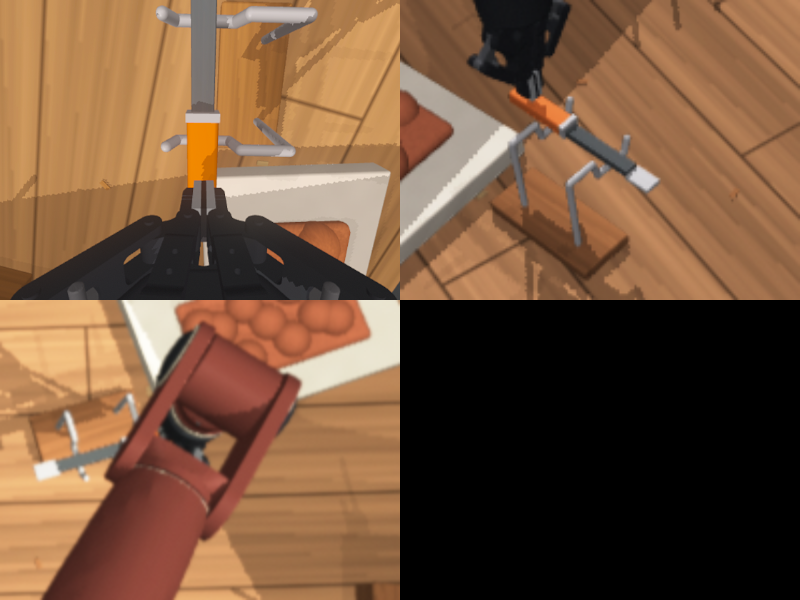

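The fingers have closed on top of or behind the handle at about (crop 535, 95), and nothing moved. I'll compare the projected geometry with the picture.

```bash
python3 - <<'E'
from h import *
W=viewer.grab_frame("wrist");S=viewer.grab_frame("scene")
g=np.array([596.5,-327,108]);d=np.array([-.262,.965,0]);x=np.array([.965,.262,0])
for n,p in(("S",S),("W",W)):
  for k,X in(("end",g-28*d),("endL",g-28*d-11*x+[0,0,8]),("endR",g-28*d+11*x+[0,0,8]),("front",g+52*d),("frontL",g+52*d-11*x+[0,0,8]),("frontR",g+52*d+11*x+[0,0,8]),("tip",g+172*d+[0,0,-8]),("tcp",[597.1,-326.3,120.1]),("ftip",[597.1,-326.3,98.1])): print(n,k,np.round(proj(p,X),1))
print(W["T"].round(3).tolist(),W["camera_matrix"][0,0])
c=np.hstack([cv2.resize(S["pixels"][95:185,190:280],(400,400),interpolation=2),cv2.resize(W["pixels"][130:330,180:380],(400,400),interpolation=2)])
cv2.imwrite("pics/m3.png",c)
im=W["pixels"].astype(int);B,G,R=im[...,0],im[...,1],im[...,2]
m=((R>200)&(G>90)&(G<180)&(B<40)); r,c=np.nonzero(m); print([ (q,c[r==q].min(),c[r==q].max()) for q in range(r.min(),r.max(),12) if (r==q).any()])
E
```

```text
S end [122.5 203.5]
S endL [117.5 206.4]
S endR [122.9 199.7]
S front [138.8 228.6]
S frontL [133.6 231.5]
S frontR [139.3 224.9]
S tip [166.9 268.5]
S tcp [124.8 211.4]
S ftip [131.3 212.6]
W end [299.  282.9]
W endL [307.5 263.1]
W endR [307.4 302.5]
W front [162.4 282.3]
W frontL [165.5 259.2]
W frontR [165.4 305.2]
W tip [-132.6  281.2]
W tcp [265.5 284. ]
W ftip [247.  284.1]
[[0.966, -0.247, -0.08, 576.685], [0.26, 0.917, 0.301, -248.687], [-0.001, -0.312, 0.95, 265.935], [0.0, 0.0, 0.0, 1.0]] 316.17477266511537
[(172, np.int64(262), np.int64(275)), (184, np.int64(262), np.int64(303)), (196, np.int64(263), np.int64(303)), (208, np.int64(262), np.int64(301)), (220, np.int64(262), np.int64(299)), (232, np.int64(263), np.int64(299)), (244, np.int64(263), np.int64(294)), (256, np.int64(263), np.int64(270))]
```

View pics/m3.png

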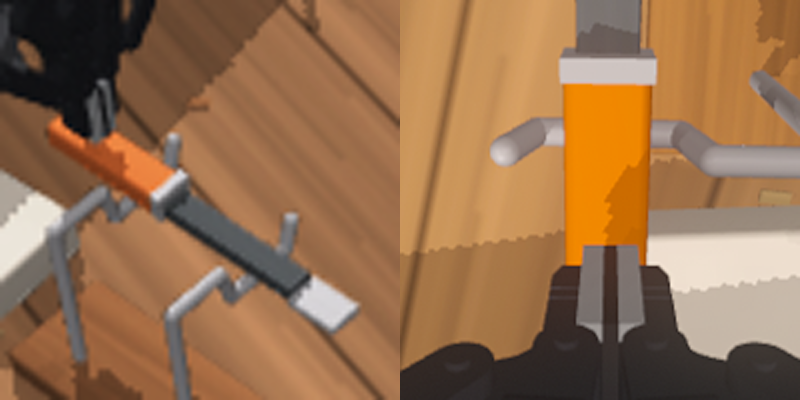

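The handle sits under the closed tips, so the grasp was simply too high. I'll reopen, go 12 mm lower and close again.

play_rows([
  [0,0,0,0,0,0],
  [0,0,0,0,0,0],
  [0,0,0,0,0,0],
  [0,0,0,0,0,0],
  [0,0,0,0,0,0],
  [0,0,0,0,0,0],
], grip=0.6)

```text
clock: 5.6
ee_pos: [597.1, -326.3, 119.9]
tool_rot: [1.91, 2.494, -0.0]
wrist_force: [0.1, 0.0, 1.1]
opening: 0.796
finger_force: 0.0
```

play_rows([
  [0,0,-0.1,0,0,0],
  [0,0,-0.15,0,0,0],
  [0,0,-0.15,0,0,0],
])

```text
clock: 5.85
ee_pos: [596.1, -325.7, 105.8]
tool_rot: [-1.908, -2.492, 0.0]
wrist_force: [0.1, 0.0, 0.4]
opening: 0.8
finger_force: 0.0
```

play_rows([
  [0,0,0,0,0,0],
  [0,0,0,0,0,0],
  [0,0,0,0,0,0],
  [0,0,0,0,0,0],
  [0,0,0,0,0,0],
  [0,0,0,0,0,0],
  [0,0,0,0,0,0],
], grip=-1, squeeze=60)

```text
clock: 6.43
ee_pos: [597.4, -326.5, 108.5]
tool_rot: [1.91, 2.494, 0.0]
wrist_force: [-1.1, 0.2, 2.2]
opening: 0.224
finger_force: 58.8
```

play_rows([
  [0,0,0,0,0,0],
  [0,0,0.1,0,0,0],
  [0,0,0.25,0,0,0],
  [0,0,0.45,0,0,0],
  [0,0,0.65,0,0,0],
  [0,0,0.85,0,0,0],
  [0,0,0.9,0,0,0],
  [0,0,0.9,0,0,0],
], grip=-1, squeeze=110)

```text
clock: 7.1
ee_pos: [598.0, -327.0, 182.5]
tool_rot: [1.908, 2.491, 0.0]
wrist_force: [0.1, -0.6, -2.7]
opening: 0.198
finger_force: 108.1
```

```bash
python3 - <<'E'
from h import *
s=sense();print(s["clock"],s["ee_pos"],s["tool_rot"],s["opening"],s["finger_force"],s["wrist_force"],s["ft_torque"])
W=viewer.grab_frame("wrist");S=viewer.grab_frame("scene");T=viewer.grab_frame("top")
c=np.hstack([cv2.resize(S["pixels"][65:185,180:300],(400,400),interpolation=2),W["pixels"][0:400,80:480]])
cv2.imwrite("pics/m4.png",c)
for t in("bar_grip","bar_tip"):
  for n,p in(("W",W),("S",S),("T",T)): print(t,n,[(round(x["conf"],2),np.round(x["location"],1)) for x in nets.tip_of(p,t)[:2]])
d=np.array([-.262,.965,0])
for k,o in(("grip",0),("tip",1)):
  X=s["ee_pos"]+(172*d+[0,0,-8])*o
  print(k,[np.round(proj(p,X),1) for p in(W,S,T)])
E
```

```text
7.1 [ 597.97501823 -327.03261323  182.47197777] [1.90772188e+00 2.49094220e+00 8.38477304e-05] 0.19833369378132878 108.07657831348479 [ 0.05652963 -0.60873891 -2.70369529] [-0.1276496  -0.01422671 -0.03949578]
bar_grip W [(0.77, array([265.3, 284.8]))]
bar_grip S [(0.61, array([ 99.4, 204.7]))]
bar_grip T [(0.93, array([200.9, 410. ]))]
bar_tip W []
bar_tip S [(0.68, array([147.4, 267.7]))]
bar_tip T [(0.76, array([225.1, 344.6])), (0.46, array([237.1, 241.5]))]
grip [array([265.3, 283.9]), array([105.2, 207.3]), array([201.3, 408.8])]
tip [array([-158.1,  282.6]), array([145.1, 266.7]), array([222.1, 340.8])]
```

View pics/m4.png

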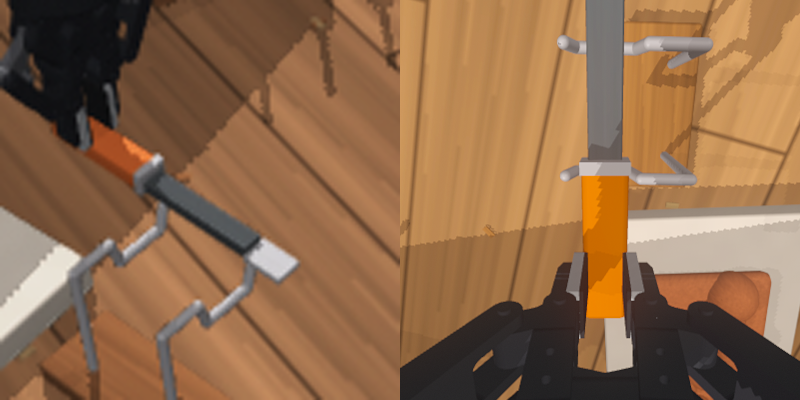

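The bar is off the hooks and square in the pads; the shaft is centred at col 605 of the crop and the tip is at scene (146, 265). Next I'll get the cradle and fulcrum pose from the green housings and the saddle.

```bash
python3 - <<'E'
from h import *
S=viewer.grab_frame("scene");T=viewer.grab_frame("top")
out=[]
for n,p,win in(("T",T,(180,300,150,270)),("S",S,(220,350,300,430))):
    hsv=cv2.cvtColor(p["pixels"],cv2.COLOR_BGR2HSV);m=cv2.inRange(hsv,(55,60,30),(95,255,255))
    k=np.zeros_like(m);k[win[0]:win[1],win[2]:win[3]]=m[win[0]:win[1],win[2]:win[3]]
    N,l,st,ce=cv2.connectedComponentsWithStats(k)
    for i in range(1,N):
        if st[i,4]>40:
            c=max(cv2.findContours((l==i).astype(np.uint8),0,2)[0],key=cv2.contourArea)
            print(n,st[i],ce[i][::-1].round(1),[at_z(p,(q[1],q[0]),48).round(0)[:2].tolist() for q in cv2.boxPoints(cv2.minAreaRect(c))],at_z(p,ce[i][::-1],44).round(1))
    # saddle: bright low-saturation
    m=cv2.inRange(hsv,(0,0,150),(180,50,255));k=np.zeros_like(m);k[win[0]:win[1],win[2]-0:win[3]]=m[win[0]:win[1],win[2]:win[3]]
    N,l,st,ce=cv2.connectedComponentsWithStats(k)
    for i in range(1,N):
        if st[i,4]>25:
            c=max(cv2.findContours((l==i).astype(np.uint8),0,2)[0],key=cv2.contourArea)
            print(n,"bright",st[i],ce[i][::-1].round(1),[at_z(p,(q[1],q[0]),28).round(0)[:2].tolist() for q in cv2.boxPoints(cv2.minAreaRect(c))],at_z(p,ce[i][::-1],28).round(1))
    for t,z in(("fulcrum",0),("base_lip",20),("cradle",0),("base",0)):
        print(n,t,[(round(x["conf"],2),np.round(x["location"],1),at_z(p,x["location"],z).round(1)) for x in nets.tip_of(p,t)[:1]])
a=cv2.resize(T["pixels"][195:305,150:260],(400,400),interpolation=2);b=cv2.resize(S["pixels"][225:375,305:455],(400,400),interpolation=2)
cv2.imwrite("pics/m5.png",np.hstack([a,b]))
E
```

```text
T [204 194  19  19 251] [202.8 212.7] [[653.0, 198.0], [660.0, 153.0], [613.0, 145.0], [606.0, 190.0]] [633.5 171.7  44. ]
T [218 268  19  19 260] [277.1 226.7] [[449.0, 163.0], [457.0, 117.0], [414.0, 108.0], [405.0, 153.0]] [431.4 135.3  44. ]
T bright [239 221  10  25 138] [233.  243.5] [[583.0, 105.0], [586.0, 90.0], [517.0, 76.0], [514.0, 90.0]] [550.1  90.4  28. ]
T fulcrum [(0.73, array([244.8, 197. ]), array([524. , 222.9,   0. ]))]
T base_lip [(0.62, array([240. , 225.8]), array([533.1, 139.9,  20. ]))]
T cradle []
T base [(0.84, array([243.9, 199.6]), array([526.3, 215.6,   0. ]))]
S [379 235  29  30 480] [249.8 393.4] [[471.0, 123.0], [417.0, 107.0], [410.0, 159.0], [463.0, 173.0]] [439.1 139.8  44. ]
S [313 299  31  36 636] [316.4 327.9] [[677.0, 158.0], [618.0, 147.0], [613.0, 198.0], [671.0, 207.0]] [643.7 177.2  44. ]
S bright [324 252  24  24 153] [263.2 335.6] [[587.0, 89.0], [519.0, 75.0], [518.0, 86.0], [586.0, 99.0]] [552.1  87.7  28. ]
S fulcrum [(0.57, array([271.1, 331.9]), array([559.7,  87.7,   0. ]))]
S base_lip [(0.93, array([279.1, 357. ]), array([535.9, 140.3,  20. ]))]
S cradle []
S base [(0.57, array([306.4, 384.1]), array([522.3, 214.9,   0. ]))]
```

View pics/m5.png

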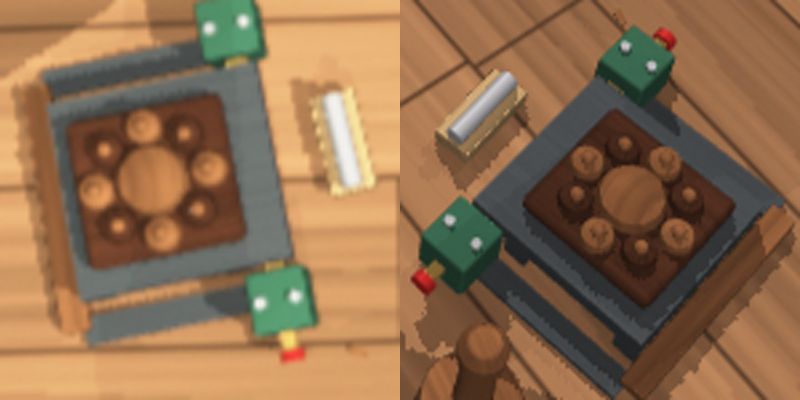

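The crop shows the plate's front edge facing the saddle, with the saddle at crop (140, 343) and the housings at (30, 230) and (300, 280). The base yaw comes out at about 10°. I'll check the bar tip in hand and the saddle height by triangulation.

```bash
python3 - <<'E'
from h import *
S=viewer.grab_frame("scene");T=viewer.grab_frame("top");s=sense();print(s["ee_pos"])
print("saddle",tri([(T,(233,243.5)),(S,(263.2,335.6))]))
ob=[];en=[]
for n,p,win in(("T",T,(205,240,325,365)),("S",S,(125,165,245,285))):
    hsv=cv2.cvtColor(p["pixels"],cv2.COLOR_BGR2HSV);m=cv2.inRange(hsv,(0,0,140),(180,70,255));k=np.zeros_like(m)
    k[win[0]:win[1],win[2]:win[3]]=m[win[0]:win[1],win[2]:win[3]]
    N,l,st,ce=cv2.connectedComponentsWithStats(k);i=1+np.argmax(st[1:,4]);c=ce[i][::-1]
    b=cv2.boxPoints(cv2.minAreaRect(max(cv2.findContours((l==i).astype(np.uint8),0,2)[0],key=cv2.contourArea)))
    print(n,st[i],c,b.round(1).tolist(),[at_z(p,(q[1],q[0]),179).round(0)[:2].tolist() for q in b]);ob.append((p,c))
x,r=tri(ob);print("tip patch centre",x,r)
d=np.array([-.262,.965,0]);v=x-s["ee_pos"];print("along",v@d,"lat",v@[.965,.262,0],"dz",v[2])
E
```

```text
[ 597.09912346 -326.37057908  179.96125118]
saddle (array([551.12732983,  89.01746249,  28.21821459]), [np.float64(1.6412192043060965), np.float64(1.641219204306152)])
T [339 216  15  11 111] [221.18918919 345.89189189] [[338.70001220703125, 219.10000610351562], [350.70001220703125, 215.10000610351562], [353.5, 223.5], [341.5, 227.5]] [[560.0, -156.0], [569.0, -185.0], [548.0, -191.0], [539.0, -162.0]]
S [255 137  15  12 103] [142.61165049 261.5631068 ] [[253.89999389648438, 142.60000610351562], [258.5, 135.6999969482422], [269.20001220703125, 142.8000030517578], [264.5, 149.6999969482422]] [[573.0, -179.0], [554.0, -189.0], [547.0, -160.0], [566.0, -150.0]]
tip patch centre [ 555.95960937 -174.44899847  171.55573914] [np.float64(0.9266655690477623), np.float64(0.9266655690478388)]
along 157.3828779771681 lat 0.10382302461223278 dz -8.405512038262316
```

```bash
cat >> h.py <<'E'
from scipy.spatial.transform import Rotation as Ro
yaw=10.2; ox=np.array([np.cos(np.radians(yaw)),np.sin(np.radians(yaw)),0]);oy=np.array([-ox[1],ox[0],0]);oz=np.array([0,0,1.])
lip=np.array([535,139.5,0.])
OFF=np.array([0,172,-8.5])   # tcp->tip in bar frame
def bar_R(pitch,yw=yaw):   # pitch>0 nose down
    return Ro.from_euler("z",yw,degrees=True)*Ro.from_euler("x",-pitch,degrees=True)
def tcp_for(pt_s,pt_z,along,pitch,lat=3,drop=8.5):
    """TCP so that underside point `along` mm ahead of TCP lies at depth pt_s behind lip, height pt_z"""
    P=lip+ox*lat+oy*pt_s+oz*pt_z
    return P-bar_R(pitch).apply([0,along,-drop])
R0=Ro.from_matrix(np.diag([1,1,1.])) 
def tool_R(pitch,yw=yaw): # tool x=bar y, tool y=bar x, z down
    return bar_R(pitch,yw)*Ro.from_matrix(np.array([[0,1,0],[1,0,0],[0,0,-1.]]))
def delta(p0,r0,p1,r1):
    """shares of 8cm / 360deg from pose 0 to pose 1"""
    return np.round(np.r_[(np.array(p1)-p0)/80,(r1*r0.inv()).as_rotvec()/(2*np.pi)],4).tolist()
E
python3 - <<'E'
from h import *
s=sense();p0=s["ee_pos"];r0=Ro.from_rotvec(s["tool_rot"])
d=delta(p0,tool_R(0,15.2),p0,r0);print("yaw check",d)
print("now",p0)
fin=tcp_for(16,5.5,172,21);ax=bar_R(21).apply([0,1,0]);pre=fin-75*ax
print("fin",fin,"pre",pre,"axis",ax)
mid=np.array([pre[0],pre[1],180]);print("to mid",delta(p0,r0,mid,tool_R(0)))
print("turn mid->pre",delta(mid,tool_R(0),pre,tool_R(21)))
E
```

```text
yaw check [0.0, 0.0, 0.0, -0.0, -0.0, -0.0003]
now [ 597.09912346 -326.37057908  179.96125118]
fin [563.01533802   0.73833939  75.07472095] pre [575.41455158 -68.17359227 101.95231716] axis [-0.16532285  0.91882576 -0.35836795]
to mid [-0.2711, 3.2275, 0.0005, 0.0, 0.0, -0.0136]
turn mid->pre [0.0, 0.0, -0.9756, -0.0574, -0.0103, 0.0]
```

play_rows([
  [-0.034,0.38,0,0,0,-0.002],
  [-0.068,0.807,0,0,0,-0.0034],
])

```text
clock: 8.32
ee_pos: [591.4, -262.8, 179.9]
tool_rot: [1.941, 2.469, -0.0]
wrist_force: [0.6, 1.2, -1.3]
opening: 0.199
finger_force: 108.1
```

play_rows([
  [-0.034,0.38,0,0,0,-0.002],
  [-0.068,0.807,0,0,0,-0.0034],
])

```text
clock: 8.48
ee_pos: [585.9, -196.5, 180.0]
tool_rot: [1.965, 2.451, -0.0]
wrist_force: [0.5, 0.2, -1.3]
opening: 0.201
finger_force: 108.1
```

play_rows([
  [-0.034,0.38,0,0,0,-0.002],
  [-0.068,0.807,0,0,0,-0.0034],
])

```text
clock: 8.65
ee_pos: [580.5, -131.6, 180.1]
tool_rot: [1.99, 2.43, -0.0]
wrist_force: [0.9, -0.1, -1.5]
opening: 0.2
finger_force: 108.1
```

play_rows([
  [-0.034,0.38,0,0,0,-0.002],
  [-0.068,0.807,0,0,0,-0.0034],
  [-0.068,0.807,0,0,0,-0.0034],
])

```text
clock: 8.9
ee_pos: [574.6, -62.9, 179.9]
tool_rot: [-2.008, -2.413, -0.003]
wrist_force: [0.8, -0.1, -3.4]
opening: 0.196
finger_force: 108.2
```

play_rows([
  [0,0,-0.12,-0.0115,-0.002,0],
  [0,0,-0.32,-0.023,-0.004,0],
  [0,0,-0.54,-0.035,-0.0062,0],
  [0,0,-0.75,-0.046,-0.0082,0],
  [0,0,-0.92,-0.0574,-0.0103,0],
  [0,0,-0.975,-0.0574,-0.0103,0],
  [0,0,-0.975,-0.0574,-0.0103,0],
])

```text
clock: 9.48
ee_pos: [574.0, -67.3, 100.1]
tool_rot: [1.824, 2.185, -0.339]
wrist_force: [-0.5, -0.3, -1.6]
opening: 0.199
finger_force: 108.5
```

```bash
python3 - <<'E'
from h import *
S=viewer.grab_frame("scene");T=viewer.grab_frame("top");s=sense();p0=s["ee_pos"];r0=Ro.from_rotvec(s["tool_rot"])
print(s["clock"],p0,s["wrist_force"],s["opening"],s["finger_force"],s["joint_pos"].round(2))
fin=tcp_for(16,5.5,172,21)
print("to fin",delta(p0,r0,fin,tool_R(21)))
M=(r0*tool_R(0).inv());tip=p0+r0.apply(tool_R(0,0).inv().apply(OFF)) 
print("tip expected",tip,"proj",[np.round(proj(p,tip),1) for p in(S,T)])
for n,p in(("S",S),("T",T)):
    print(n,[(t,[(round(x["conf"],2),np.round(x["location"],1)) for x in nets.tip_of(p,t)[:2]]) for t in("bar_tip","base_lip")])
    hsv=cv2.cvtColor(p["pixels"],cv2.COLOR_BGR2HSV)
a=cv2.resize(T["pixels"][175:285,190:300],(400,400),interpolation=2);b=cv2.resize(S["pixels"][200:330,270:400],(400,400),interpolation=2)
cv2.imwrite("pics/m6.png",np.hstack([a,b]))
E
```

```text
9.5833 [575.93195086 -68.40463943 102.80398666] [ 0.53630144 -0.08603443 -2.23668526] 0.20057496323215698 108.36146456189454 [-0.08  0.03  1.89 -0.39  1.16 -0.11]
to fin [-0.1615, 0.8643, -0.3466, -0.0002, 0.0001, 0.0001]
tip expected [548.14726981  86.75569406  33.45319423] proj [array([260.7, 337. ]), array([233.4, 244.6])]
S [('bar_tip', [(0.81, array([260.4, 337.8])), (0.28, array([281.8, 357.7]))]), ('base_lip', [(0.87, array([277.5, 357.9]))])]
T [('bar_tip', [(0.65, array([235.6, 248. ]))]), ('base_lip', [(0.56, array([238.6, 229.4]))])]
```

View pics/m6.png

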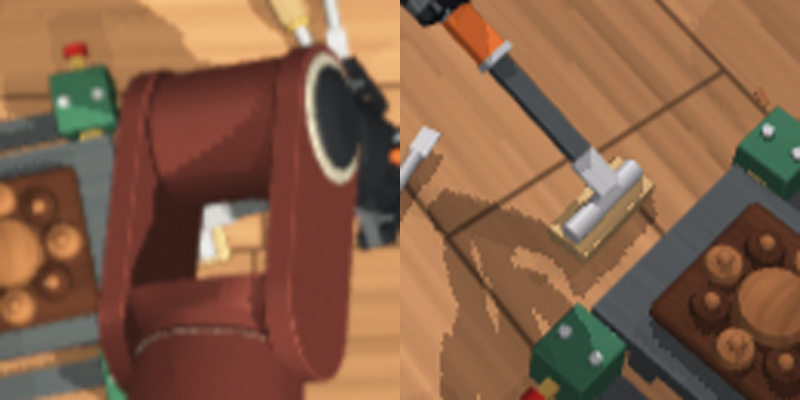

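The tip is just above the saddle at scene (262, 338), as predicted. I'll slide it in along the bar's own axis.

play_rows([
  [-0.02,0.11,-0.045,0,0,0],
  [-0.04,0.22,-0.09,0,0,0],
  [-0.06,0.33,-0.13,0,0,0],
  [-0.08,0.43,-0.175,0,0,0],
  [-0.08,0.43,-0.175,0,0,0],
])

```text
clock: 10.2
ee_pos: [567.9, -31.6, 86.4]
tool_rot: [1.821, 2.183, -0.338]
wrist_force: [0.2, 0.5, -0.8]
opening: 0.199
finger_force: 108.5
```

play_rows([
  [-0.02,0.11,-0.045,0,0,0],
  [-0.04,0.21,-0.085,0,0,0],
  [-0.06,0.32,-0.125,0,0,0],
  [-0.077,0.42,-0.165,0,0,0],
  [-0.077,0.42,-0.165,0,0,0],
  [-0.077,0.42,-0.165,0,0,0],
])

```text
clock: 10.7
ee_pos: [562.4, 0.7, 74.2]
tool_rot: [1.822, 2.182, -0.338]
wrist_force: [-0.6, 1.1, -1.6]
opening: 0.202
finger_force: 108.6
```

```bash
python3 - <<'E'
from h import *
S=viewer.grab_frame("scene");T=viewer.grab_frame("top");s=sense();p0=s["ee_pos"];r0=Ro.from_rotvec(s["tool_rot"])
print(s["clock"],p0,s["wrist_force"],s["ft_torque"],s["finger_force"])
fin=tcp_for(16,5.5,172,21)
print("to fin",delta(p0,r0,fin,tool_R(21)))
for n,p in(("S",S),("T",T)):
    print(n,[(t,[(round(x["conf"],2),np.round(x["location"],1)) for x in nets.tip_of(p,t)[:2]]) for t in("bar_tip","base_lip")])
# end of visible bright tip in S along the bar: where the lip hides it
b=cv2.resize(S["pixels"][210:310,290:390],(600,600),interpolation=2);cv2.imwrite("pics/m7.png",b)
E
```

```text
10.8 [5.62657950e+02 1.70317532e-02 7.46240174e+01] [ 0.41242478  0.54846629 -1.16936875] [0.36709184 0.10522586 0.02574245] 108.58316528610885
to fin [0.0045, 0.009, 0.0056, -0.0, -0.0001, -0.0]
S [('bar_tip', [(0.78, array([289. , 360.6]))]), ('base_lip', [(0.84, array([284.3, 356.6]))])]
T [('bar_tip', [(0.49, array([242.3, 225.4]))]), ('base_lip', [(0.89, array([237.6, 228.3])), (0.51, array([177.8, 266.4]))])]
```

View pics/m7.png

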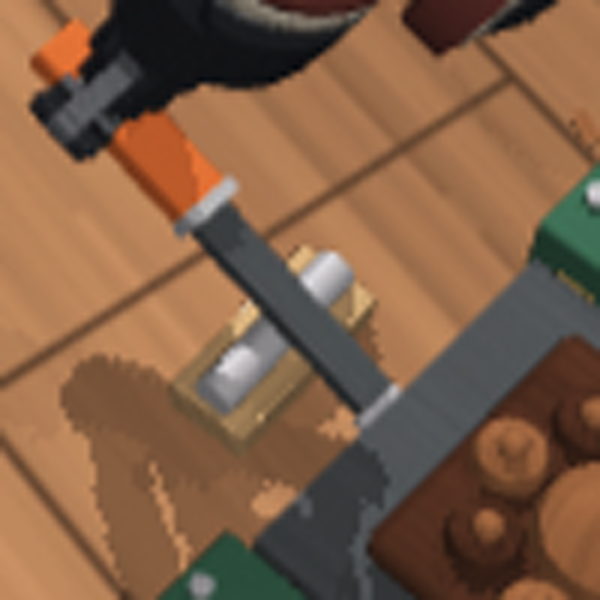

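The tip is under the lip, roughly central, with the shaft crossing the saddle at crop (275, 320). Next I'll record the bolt knobs as a baseline and work out steps to feel for the saddle.

```bash
cat >> h.py <<'E'
DS=51.;INS=16.
def traj(th,h):
    t=np.radians(th);sc=-DS+8*np.sin(t);zc=h-8+8*np.cos(t);a=172-(INS-sc)/np.cos(t)
    return tcp_for(sc,zc,a,th)
def ziplip(th,h): t=np.radians(th);return h-8+13/np.cos(t)-DS*np.tan(t)
def knobs(S,T):
    r=[]
    for n,p,wins in(("S",S,((225,260,385,425),(305,350,295,335))),("T",T,((180,200,200,225),(283,303,220,245)))):
        hsv=cv2.cvtColor(p["pixels"],cv2.COLOR_BGR2HSV);m=cv2.inRange(hsv,(0,170,110),(7,255,255))|cv2.inRange(hsv,(174,170,110),(180,255,255))
        for w in wins:
            k=m[w[0]:w[1],w[2]:w[3]];N,l,st,ce=cv2.connectedComponentsWithStats(k)
            if N>1: i=1+np.argmax(st[1:,4]);r.append((n,int(st[i,4]),(ce[i][::-1]+[w[0],w[2]]).round(1).tolist()))
            else: r.append((n,0))
    return r
def state(rest=True):
    s=sense();print("t",round(s["clock"],2),"pos",s["ee_pos"].round(1),"F",s["wrist_force"].round(1),"M",s["ft_torque"].round(2),"ff",round(s["finger_force"],1));return s
E
python3 - <<'E'
from h import *
s=state();p0=s["ee_pos"];r0=Ro.from_rotvec(s["tool_rot"])
S=viewer.grab_frame("scene");T=viewer.grab_frame("top");print(knobs(S,T))
f=lambda th:tcp_for(0,12.5,172-INS/np.cos(np.radians(th)),th)
for th in(19,17,15,13): print(th,delta(f(21),tool_R(21),f(th),tool_R(th)))
for h in(27,29,32): print(h,[(th,traj(th,h).round(1).tolist(),round(ziplip(th,h),1)) for th in(18,12,6,0)])
E
```

```text
t 11.0 pos [ 5.628e+02 -3.000e-01  7.480e+01] F [-0.9  0.3 -1. ] M [0.46 0.15 0.01] ff 108.6
[('S', 36, [238.8, 404.5]), ('S', 52, [330.6, 313.6]), ('T', 18, [188.2, 210.2]), ('T', 0)]
19 [0.0052, -0.0287, -0.0613, 0.0055, 0.001, -0.0]
17 [0.0099, -0.055, -0.1239, 0.0109, 0.002, -0.0]
15 [0.0142, -0.0789, -0.1874, 0.0164, 0.003, -0.0]
13 [0.018, -0.1003, -0.2519, 0.0219, 0.0039, -0.0]
27 [(18, [563.6, -2.6, 66.9], np.float64(16.1)), (12, [564.6, -8.1, 57.0], np.float64(21.5)), (6, [565.3, -11.7, 46.4], np.float64(26.7)), (0, [565.6, -13.5, 35.5], np.float64(32.0))]
29 [(18, [563.6, -2.6, 68.9], np.float64(18.1)), (12, [564.6, -8.1, 59.0], np.float64(23.5)), (6, [565.3, -11.7, 48.4], np.float64(28.7)), (0, [565.6, -13.5, 37.5], np.float64(34.0))]
32 [(18, [563.6, -2.6, 71.9], np.float64(21.1)), (12, [564.6, -8.1, 62.0], np.float64(26.5)), (6, [565.3, -11.7, 51.4], np.float64(31.7)), (0, [565.6, -13.5, 40.5], np.float64(37.0))]
```

play_rows([
  [0.003,-0.014,-0.03,0.0028,0.0005,0],
  [0.005,-0.029,-0.061,0.0055,0.001,0],
  [0.005,-0.029,-0.061,0.0055,0.001,0],
  [0.005,-0.029,-0.061,0.0055,0.001,0],
])

```text
clock: 11.43
ee_pos: [563.3, -2.8, 69.9]
tool_rot: [1.843, 2.202, -0.308]
wrist_force: [-0.1, 1.6, -0.8]
opening: 0.197
finger_force: 108.7
```

```bash
python3 -c "
from h import *
state()"
```

```text
t 11.43 pos [563.3  -2.8  69.9] F [-0.1  1.6 -0.8] M [0.41 0.06 0.  ] ff 108.7
```

play_rows([
  [0.003,-0.013,-0.031,0.0028,0.0005,0],
  [0.005,-0.026,-0.063,0.0055,0.001,0],
  [0.005,-0.026,-0.063,0.0055,0.001,0],
  [0.005,-0.026,-0.063,0.0055,0.001,0],
])

```text
clock: 11.77
ee_pos: [564.0, -4.1, 65.8]
tool_rot: [1.863, 2.227, -0.275]
wrist_force: [-2.6, 5.0, 4.6]
opening: 0.196
finger_force: 109.7
```

```bash
python3 -c "
from h import *
state()"
```

```text
t 11.77 pos [564.   -4.1  65.8] F [-2.6  5.   4.6] M [ 0.72  0.54 -0.07] ff 109.7
```

The saddle made contact at a pitch of about 17°, which puts h at about 28 mm and agrees with the vision estimate. I'll work out the prying steps.

```bash
python3 - <<'E'
from h import *
f=lambda th:tcp_for(0,12.5,172-INS/np.cos(np.radians(th)),th)
print(delta(f(17),tool_R(17),traj(14,28),tool_R(14)))
L=[14,11,8,5,3,2,1,0,-1,-2]
for a,b in zip(L,L[1:]): print(a,b,delta(traj(a,28),tool_R(a),traj(b,28),tool_R(b)),round(ziplip(b,28),1))
E
```

```text
[0.0063, -0.0349, -0.0578, 0.0082, 0.0015, 0.0]
14 11 [0.0053, -0.0293, -0.0639, 0.0082, 0.0015, -0.0] 23.3
11 8 [0.0043, -0.0237, -0.0659, 0.0082, 0.0015, -0.0] 26.0
8 5 [0.0032, -0.018, -0.0674, 0.0082, 0.0015, 0.0] 28.6
5 3 [0.0016, -0.0088, -0.0455, 0.0055, 0.001, -0.0] 30.3
3 2 [0.0006, -0.0034, -0.0228, 0.0027, 0.0005, 0.0] 31.2
2 1 [0.0005, -0.0028, -0.0229, 0.0027, 0.0005, -0.0] 32.1
1 0 [0.0004, -0.0021, -0.0229, 0.0027, 0.0005, 0.0] 33.0
0 -1 [0.0003, -0.0015, -0.0229, 0.0027, 0.0005, -0.0] 33.9
-1 -2 [0.0002, -0.0009, -0.0229, 0.0027, 0.0005, 0.0] 34.8
```

play_rows([
  [0.003,-0.017,-0.029,0.004,0.0007,0],
  [0.006,-0.035,-0.058,0.008,0.0015,0],
  [0.006,-0.035,-0.058,0.008,0.0015,0],
])

```text
clock: 12.02
ee_pos: [564.3, -5.9, 60.8]
tool_rot: [1.893, 2.261, -0.227]
wrist_force: [-3.0, 9.4, 5.3]
opening: 0.201
finger_force: 110.0
```

play_rows([
  [0.003,-0.015,-0.032,0.004,0.0007,0],
  [0.005,-0.029,-0.064,0.008,0.0015,0],
  [0.005,-0.029,-0.064,0.008,0.0015,0],
])

```text
clock: 12.27
ee_pos: [564.6, -7.5, 55.5]
tool_rot: [1.921, 2.295, -0.18]
wrist_force: [-3.1, 12.2, 6.0]
opening: 0.201
finger_force: 109.9
```

```bash
python3 -c "
from h import *
state()
S=viewer.grab_frame('scene');T=viewer.grab_frame('top');print(knobs(S,T));print(sense()['tool_rot'])
for p in(S,T): print([(round(x['conf'],2),np.round(x['location'],1)) for x in nets.tip_of(p,'base_lip')[:1]])
"
```

```text
t 12.27 pos [564.6  -7.5  55.5] F [-3.1 12.2  6. ] M [1.95 0.55 0.07] ff 109.9
[('S', 36, [238.8, 404.5]), ('S', 54, [330.5, 313.5]), ('T', 18, [188.2, 210.2]), ('T', 0)]
[ 1.91993871  2.29469407 -0.18091238]
[(0.91, array([276.5, 355. ]))]
[(0.59, array([238.3, 227.7]))]
```

play_rows([
  [0.002,-0.009,-0.033,0.004,0.0007,0],
  [0.004,-0.018,-0.066,0.0082,0.0015,0],
  [0.004,-0.018,-0.066,0.0082,0.0015,0],
])

```text
clock: 12.72
ee_pos: [564.9, -8.6, 50.4]
tool_rot: [1.949, 2.328, -0.13]
wrist_force: [-3.6, 12.6, 6.1]
opening: 0.201
finger_force: 110.0
```

play_rows([
  [0.002,-0.005,-0.034,0.004,0.0007,0],
  [0.003,-0.01,-0.067,0.0082,0.0015,0],
  [0.003,-0.01,-0.067,0.0082,0.0015,0],
])

```text
clock: 12.97
ee_pos: [565.3, -9.4, 45.4]
tool_rot: [1.975, 2.361, -0.081]
wrist_force: [-4.1, 12.7, 8.8]
opening: 0.202
finger_force: 110.3
```

```bash
python3 -c "
from h import *
state()
S=viewer.grab_frame('scene');T=viewer.grab_frame('top');print(knobs(S,T))
cv2.imwrite('pics/m8.png',cv2.resize(S['pixels'][210:310,290:390],(600,600),interpolation=2))
for p in(S,T): print([(round(x['conf'],2),np.round(x['location'],1)) for x in nets.tip_of(p,'base_lip')[:1]])
"
```

```text
t 12.97 pos [565.3  -9.4  45.4] F [-4.1 12.7  8.8] M [2.18 0.69 0.13] ff 110.3
[('S', 7, [240.3, 401.9]), ('S', 50, [326.6, 317.4]), ('T', 17, [192.0, 210.7]), ('T', 19, [288.2, 228.8])]
[(0.9, array([276. , 356.6]))]
[(0.96, array([237.1, 227.4]))]
```

Both knobs have been drawn in by about 4 px (10 mm): scene (330, 313)→(326.6, 317.4) and top row 292→288. Both bolts are out, so I'll lower the base gently by reversing the steps.

play_rows([
  [-0.001,0.003,0.017,-0.002,-0.0004,0],
  [-0.002,0.005,0.034,-0.004,-0.0007,0],
  [-0.002,0.007,0.05,-0.006,-0.0011,0],
  [-0.003,0.01,0.067,-0.0082,-0.0015,0],
  [-0.003,0.01,0.067,-0.0082,-0.0015,0],
])

```text
clock: 13.58
ee_pos: [565.0, -11.0, 50.1]
tool_rot: [1.942, 2.325, -0.139]
wrist_force: [0.1, 0.5, 0.3]
opening: 0.199
finger_force: 108.8
```

play_rows([
  [-0.002,0.009,0.033,-0.004,-0.0007,0],
  [-0.004,0.018,0.066,-0.0082,-0.0015,0],
  [-0.004,0.018,0.066,-0.0082,-0.0015,0],
])

```text
clock: 13.83
ee_pos: [564.8, -9.7, 55.5]
tool_rot: [1.914, 2.292, -0.188]
wrist_force: [-0.0, 0.1, 0.4]
opening: 0.197
finger_force: 108.8
```

```bash
python3 -c "
from h import *
s=state();print(s['tool_rot'])
S=viewer.grab_frame('scene');T=viewer.grab_frame('top');print(knobs(S,T))
print(bar_R(11).apply([0,-1,0])*60/80, bar_R(11).apply([0,0,1]))
"
```

```text
t 13.83 pos [564.8  -9.7  55.5] F [-0.   0.1  0.4] M [0.17 0.11 0.01] ff 108.8
[ 1.91388538  2.29198805 -0.18802059]
[('S', 7, [240.3, 401.9]), ('S', 50, [326.6, 317.4]), ('T', 17, [192.0, 210.7]), ('T', 0)]
[ 0.1303734  -0.72458487  0.14310675] [-0.03378936  0.18779338  0.98162718]
```

The base now rests on the bolts with no load on the wrist. I'll draw the bar out along its axis.

play_rows([
  [0.02,-0.11,0.04,0,0,0],
  [0.05,-0.28,0.075,0,0,0],
  [0.09,-0.48,0.115,0,0,0],
  [0.12,-0.68,0.155,0,0,0],
  [0.156,-0.87,0.192,0,0,0],
])

```text
clock: 14.35
ee_pos: [576.5, -80.8, 70.0]
tool_rot: [1.917, 2.293, -0.189]
wrist_force: [0.1, 0.3, -1.6]
opening: 0.202
finger_force: 108.5
```

play_rows([
  [0.04,-0.24,0.07,0,0,0],
  [0.09,-0.48,0.13,0,0,0],
  [0.13,-0.72,0.2,0,0,0],
  [0.13,-0.72,0.2,0,0,0],
])

```text
clock: 14.68
ee_pos: [587.9, -141.3, 87.5]
tool_rot: [1.918, 2.287, -0.189]
wrist_force: [0.5, -0.1, -1.6]
opening: 0.201
finger_force: 108.3
```

play_rows([
  [-0.3,0,0,0.0075,0.0013,0],
  [-0.6,0,0,0.015,0.0026,0],
  [-0.9,0,0,0.023,0.004,0],
  [-1,0,-0.2,0.0301,0.0055,0],
  [-1,0,-0.4,0.0301,0.0055,0],
  [-1,0,-0.4,0.0301,0.0055,0],
])

```text
clock: 15.18
ee_pos: [503.7, -136.7, 50.5]
tool_rot: [-2.012, -2.404, 0.007]
wrist_force: [-0.7, 1.1, -3.4]
opening: 0.199
finger_force: 108.4
```

```bash
python3 - <<'E'
from h import *
s=state();print(s['tool_rot'],tool_R(0).as_rotvec())
S=viewer.grab_frame('scene');T=viewer.grab_frame('top');print(knobs(S,T))
im=T["pixels"];cv2.imwrite("pics/m9.png",np.hstack([cv2.resize(T["pixels"][150:300,200:350],(400,400),interpolation=2),cv2.resize(S["pixels"][130:330,230:430],(400,400),interpolation=2)]))
E
```

```text
t 15.18 pos [ 503.7 -136.7   50.5] F [-0.7  1.1 -3.4] M [-0.07  0.01 -0.02] ff 108.4
[-2.01233793 -2.40414636  0.00738977] [2.01517345 2.41012041 0.        ]
[('S', 7, [240.3, 401.9]), ('S', 45, [326.6, 317.7]), ('T', 17, [192.0, 210.7]), ('T', 23, [288.1, 229.2])]
```

View pics/m9.png

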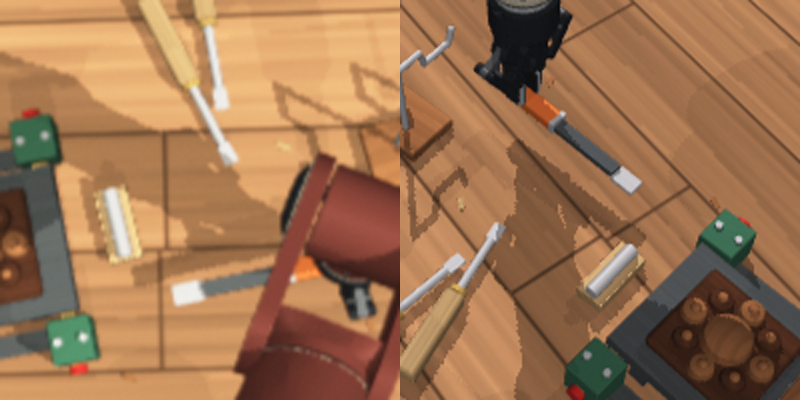

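The bar is clear of the base, fulcrum (crop 115, 225) and gouges. I'll lower it gradually until it touches.

play_rows([
  [0,0,-0.12,0,0,0],
  [0,0,-0.25,0,0,0],
  [0,0,-0.33,0,0,0],
  [0,0,-0.37,0,0,0],
  [0,0,-0.37,0,0,0],
  [0,0,-0.37,0,0,0],
])

```text
clock: 15.78
ee_pos: [507.2, -136.6, 24.5]
tool_rot: [-2.014, -2.411, 0.004]
wrist_force: [0.5, -0.0, -1.4]
opening: 0.2
finger_force: 108.5
```

play_rows([
  [0,0,-0.03,0,0,0],
  [0,0,-0.06,0,0,0],
  [0,0,-0.06,0,0,0],
  [0,0,-0.06,0,0,0],
])

```text
clock: 16.12
ee_pos: [507.3, -136.8, 20.0]
tool_rot: [2.014, 2.41, -0.004]
wrist_force: [-0.2, 0.2, -1.8]
opening: 0.198
finger_force: 108.5
```

```bash
python3 -c "
from h import *
state()"
```

```text
t 16.12 pos [ 507.3 -136.8   20. ] F [-0.2  0.2 -1.8] M [-0.13  0.01 -0.06] ff 108.5
```

play_rows([
  [0,0,-0.02,0,0,0],
  [0,0,-0.04,0,0,0],
  [0,0,-0.04,0,0,0],
])

```text
clock: 16.37
ee_pos: [507.1, -136.7, 16.4]
tool_rot: [-2.015, -2.41, 0.004]
wrist_force: [-0.4, 0.7, -1.5]
opening: 0.2
finger_force: 108.5
```

play_rows([
  [0,0,-0.015,0,0,0],
  [0,0,-0.03,0,0,0],
  [0,0,-0.03,0,0,0],
])

```text
clock: 16.62
ee_pos: [507.1, -136.8, 14.1]
tool_rot: [-2.014, -2.41, 0.004]
wrist_force: [-0.2, -0.9, -2.5]
opening: 0.197
finger_force: 108.5
```

```bash
python3 -c "
from h import *
state()"
```

```text
t 16.62 pos [ 507.1 -136.8   14.1] F [-0.2 -0.9 -2.5] M [-0.13  0.02  0.03] ff 108.5
```

play_rows([
  [0,0,-0.015,0,0,0],
  [0,0,-0.03,0,0,0],
  [0,0,-0.03,0,0,0],
])

```text
clock: 16.87
ee_pos: [507.3, -136.8, 11.8]
tool_rot: [2.015, 2.41, -0.003]
wrist_force: [0.3, 0.8, -1.2]
opening: 0.202
finger_force: 108.6
```

play_rows([
  [0,0,-0.01,0,0,0],
  [0,0,-0.02,0,0,0],
  [0,0,-0.02,0,0,0],
])

```text
clock: 17.12
ee_pos: [507.3, -136.9, 10.3]
tool_rot: [2.015, 2.41, -0.003]
wrist_force: [0.5, -0.8, -2.0]
opening: 0.2
finger_force: 108.7
```

```bash
python3 -c "
from h import *
state()"
```

```text
t 17.12 pos [ 507.3 -136.9   10.3] F [ 0.5 -0.8 -2. ] M [-0.09 -0.01 -0.06] ff 108.7
```

play_rows([
  [0,0,-0.01,0,0,0],
  [0,0,-0.015,0,0,0],
  [0,0,-0.015,0,0,0],
])

```text
clock: 17.37
ee_pos: [507.4, -136.9, 9.2]
tool_rot: [2.014, 2.41, -0.003]
wrist_force: [0.3, -0.6, -0.8]
opening: 0.201
finger_force: 108.7
```

play_rows([
  [0,0,0,0,0,0],
  [0,0,0,0,0,0],
  [0,0,0,0,0,0],
  [0,0,0,0,0,0],
  [0,0,0,0,0,0],
], grip=0.1)

```text
clock: 17.78
ee_pos: [507.5, -136.9, 9.4]
tool_rot: [2.014, 2.41, -0.003]
wrist_force: [0.8, 0.9, -1.0]
opening: 0.549
finger_force: 0.0
```

play_rows([
  [0,0,0.1,0,0,0],
  [0,0,0.3,0,0,0],
  [0,0,0.65,0,0,0],
  [0,0,1,0,0,0],
])

```text
clock: 18.12
ee_pos: [506.4, -136.4, 89.6]
tool_rot: [-2.013, -2.409, 0.005]
wrist_force: [1.3, -0.4, -0.7]
opening: 0.553
finger_force: 0.0
```

play_rows([
  [0,-0.3,0.4,0,0,0],
  [0,-0.6,0.8,0,0,0],
  [0,-1,1,0,0,0],
  [0,-1,1,0,0,0],
])

```text
clock: 18.45
ee_pos: [510.1, -222.4, 176.4]
tool_rot: [2.01, 2.397, -0.003]
wrist_force: [0.0, -0.1, 0.8]
opening: 0.553
finger_force: 0.0
```

```bash
python3 - <<'E'
from h import *
s=state()
S=viewer.grab_frame('scene');T=viewer.grab_frame('top');print(knobs(S,T))
for t,z in(("bar_grip",8),("bar_tip",0),("rack",0),("mallet",0)):
    for n,p in(("S",S),("T",T)): print(t,n,[(round(x["conf"],2),np.round(x["location"],1),at_z(p,x["location"],z).round(0)) for x in nets.tip_of(p,t)[:1]])
cv2.imwrite("pics/m10.png",np.hstack([cv2.resize(T["pixels"][140:320,150:420],(400,267),interpolation=2),cv2.resize(S["pixels"][100:400,180:460],(400,429),interpolation=2)[:267]])) if 0 else cv2.imwrite("pics/m10.png",np.vstack([T["pixels"][140:320,150:450].repeat(2,0).repeat(2,1)[:300,:600],S["pixels"][110:360,190:460][:250].repeat(2,0).repeat(2,1)[:300,:540] if 0 else cv2.resize(S["pixels"][120:330,190:460],(600,300))]))
E
```

```text
t 18.45 pos [ 510.1 -222.4  176.4] F [ 0.  -0.1  0.8] M [ 0.   -0.02 -0.01] ff 0.0
[('S', 9, [240.3, 402.2]), ('S', 32, [326.4, 318.5]), ('T', 14, [192.0, 210.8]), ('T', 23, [288.1, 229.2])]
bar_grip S [(0.9, array([185.4, 288.2]), array([ 506., -150.,    8.]))]
bar_grip T [(0.65, array([249.7, 329.8]), array([ 499., -144.,    8.]))]
bar_tip S [(0.91, array([234.5, 346.5]), array([476.,  34.,   0.]))]
bar_tip T [(0.59, array([261.5, 268.9]), array([472.,  24.,   0.]))]
rack S [(0.74, array([169.4, 237. ]), array([ 577., -268.,    0.]))]
rack T []
mallet S [(0.75, array([390.5, 327.8]), array([722., 282.,   0.]))]
mallet T [(0.92, array([177.2, 176. ]), array([718., 283.,   0.]))]
```

View pics/m10.png

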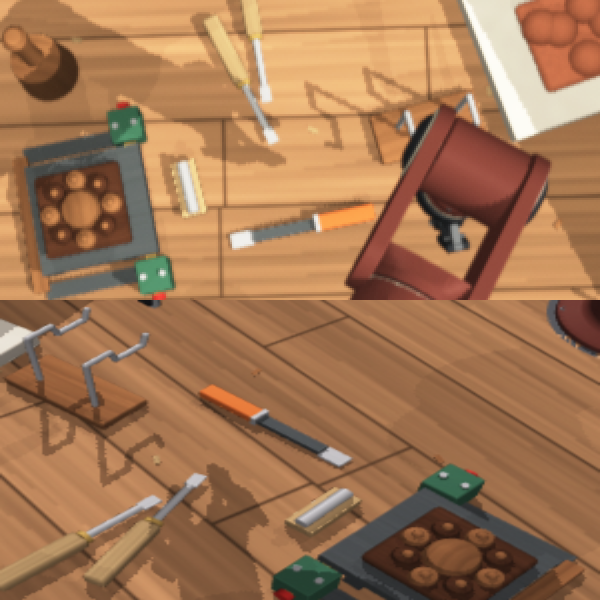

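The bar lies flat on the bench, from (205, 370) to (240, 240) in the top crop. It is clear of the fulcrum, base, cradle and rack. Both bolt knobs are drawn in and the arm is free of everything, so I'll hand the job in.

```bash
python3 -c "
from station import job
print(job.finish_job())"
```

```text
the job is handed in; nothing more can be done
None
```

I pried the base up with the bar until both spring bolts snapped out, let it down onto them, and left the bar lying flat on the bench, clear of everything; the job is handed in at about 18.5 s on the robot's clock, but I never measured the peak lift at the lip directly.

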